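Gauge the brass blanks by pinching and set the 10 mm one in the engraver's vise

ROBOT

A 6-joint arm with a two-finger parallel gripper is mounted at the origin on a cart in front of the work surface, level with it; the furniture and walls round the work are solid. World frame = base frame: x ahead of the robot, y to its left, z up, the work surface at z = 0. Lengths are in m, angles in rad, forces in N, time in s.
With the tool pointing down it reaches from about 0.35 to 0.875 m from the base axis. Payload 4.2 kg.
Tool frame: the origin (TCP) lies between the finger pads; the fingertips stand 19 mm ahead of it and the grasp point (between the pads) is the TCP; x points along the fingers, y is the direction in which the jaws open and shut, and the axes are right-handed (so a half turn about x gives the same grasp; the last joint's range is limited). The gripper opens to 87 mm and grips with 3 to 60 N. Pads are 19 mm wide; open, the fingers measure 117 mm over their backs; the gripper's body (75 mm by 190 mm) begins 51 mm behind the grasp point.
Start: joints at [-0.914, 0.385, 0.008, 0, -1.194, -0.259], TCP at [0.242, -0.576, 0.242] pointing down, gripper open.
Joint ranges: [-3.14, 3.14], [-1.21, 2.06], [-1.07, 1.41], [-3.16, 2.05], [-2.99, -0.16], [-3.1, 3.1]. Speed limits (rad/s): [2.79, 2.79, 3.14, 3.14, 3.14, 3.14].

INTERFACE

Orientations are given as a unit quaternion [x, y, z, w].
In Python, from bench import r, camera, calibration, job_done gives the robot as it stands. The module is installed in compiled form; this text tells all that it offers.
- The arm moves only by the tool arm_command, never from a script. Its argument "plan" is text: rows parted by semicolons, each of 5 numbers parted by spaces: the closure in counts, from 0 (fully open) to 255 (shut), then the shift along the tool's x, y, z in m, then the turn about the tool's x in degrees. A call has exactly 8 rows; each row is the pose to reach, as a shift and turn from the pose commanded when the call began, along the tool's axes at that moment; what a row does not reach only later rows make up. A row lasts 1/12 s, in which the tool goes at most 41.7 mm and 7.16 degrees, less where a joint would pass 70% of its speed; a pose out of reach is approached as far as the arm can. A call with a gripper value outside its range is refused whole. The fingers move at their own pace and stop on an object; "force" is the grip in N (left out, the last holds). Time passes only in rows, so rows that repeat a pose let the fingers close, or fill a call up. It gives the time, the measured TCP pose, the force and the opening at its end, in the units of the state.
- r.state(): the state, without advancing time (a new reading comes with each control period).
- camera(name): name is "scene" or "side" or "wrist"; returns the picture (400x640x3 uint8, red, green, blue); there is no depth.
- calibration(name): a dict with "K" (3x3 intrinsics, pixels), "R" (3x3) and "t" (3): a world point X has camera coordinates R X + t. Camera axes: x right, y down, z forward; pixel columns grow to the right and rows downward; lengths in m; the calibration is good to about 2 mm. A picture is of the moment at which its call begins: read the wrist's pose just before it. calibration takes no time and is no camera call; for the wrist camera it gives the pose at the moment of the call.
- job_done(): hands the job in, once; it reports no verdict.
The state is a dict: "time": time; "q": joint angles; "joint_velocities": joint speeds; "tau": joint torques, N m; "eef_pos": TCP position; "ee_rot": TCP orientation; "wrist_force": force on the tool from outside, world axes, zero at the start; "torque": the same for the moment, N m; "width": finger opening in m.
Only numpy, scipy, OpenCV 4.12 (cv2) and the standard library are available. Lean on these libraries where they do the work, as an engineer would, in place of code of your own. Each camera call takes 0.05 s, during which the arm holds its last target.

TASK

The three brass blanks standing in the grooved oak block look alike but are 7, 10 and 13 mm thick: pinch them between the fingers to find out which is the 10 mm one. Press that one all the way down between the jaws of the engraver's vise, then slide it along the slot until it bears lightly against the end stop, without shifting the stop or forcing anything, and let go. Leave the other two standing in the oak block and the rest of the desk as it is.

Things in the scene. Friction and masses are not known exactly. Their poses are not given: they have to be found in the camera images.
- blank_a_mid (a point): the middle (half-way up) of one of three look-alike upright brass blanks, each a plain bar 60 mm long (its x), 50 mm high (z) and 7, 10 or 13 mm thick (its y); one of each thickness, and which is which is not known. 140 to 400 g; stands on its long narrow edge in a groove of the oak block, its top 30 mm above the block's top
- blank_b_mid (a point): the middle (half-way up) of one of three look-alike upright brass blanks, each a plain bar 60 mm long (its x), 50 mm high (z) and 7, 10 or 13 mm thick (its y); one of each thickness, and which is which is not known. 140 to 400 g; stands on its long narrow edge in a groove of the oak block, its top 30 mm above the block's top
- blank_c_mid (a point): the middle (half-way up) of one of three look-alike upright brass blanks, each a plain bar 60 mm long (its x), 50 mm high (z) and 7, 10 or 13 mm thick (its y); one of each thickness, and which is which is not known. 140 to 400 g; stands on its long narrow edge in a groove of the oak block, its top 30 mm above the block's top
- rack: oak block, fixed, 84 (x) x 181 (y) x 28 (z) mm; origin at the centre of its underside. Three open grooves run along its x at y = -65, 0 and +65 mm, each 15 mm wide, with the floor 8 mm above the desk and the lands between them flat at 28 mm; one blank stands in each
- vise: engraver's vise, fixed to the desk: grey base 160 (x) x 118 (y) mm; origin at the slot's centre on the desk, axes as slot. Nothing within 30 mm of the slot's middle rises above 36 mm. A push of 20 N is plenty; 80 N between it and anything else, the jaws' squeeze included, harms it
- slot (a point): centre of the slot's floor, 14 mm above the desk. The slot runs along x, is 100 mm long and 22 mm deep (jaw tops flat at 36 mm above the desk, inner lips chamfered 3.5 mm wide and 8 mm deep, so that the mouth is 15 mm wide). Fixed jaw on the -y side, its face at y = -5 mm; sprung jaw on the +y side, so that a 10 mm blank sits with its middle at y = 0, its length along x
- vise_jaw (a joint): sprung jaw, slides to +y: 0 m at rest (slot 8.2 mm wide), 0.0018 with the 10 mm blank in, 0.0034 at its limit (11.6 mm: too narrow for 13 mm; 7 mm stays loose). Polished steel; squeezes with 5 to 6 N, so a blank must be pushed down and along with about 3 to 15 N. It slides easily only while not pressed on the floor; if it rides up it must be pressed home again
- vise_stop: end stop: level steel pin, 11 mm across at its tip, at the +x end of the slot, its axis over the slot's middle line 45 mm above the desk; origin at the centre of its tip's flat end, which faces -x along the slot; x along the slot. It was set anywhere from 36 to 54 mm from the slot's centre and is only clamped: a push of more than about 35 N shifts it. The bracket that holds it (63 to 81 mm from the slot's centre) rises to 67 mm
- round_box: round cream tub, 71 mm across, 30 high; stands by, leave it
- inkwell_0: open cut-glass inkwell, 47 x 47 x 32 mm; stands by, leave it
- bean_weight: black bean-shaped paperweight, 53 x 105 x 25 mm; stands by, leave it
- seal_strip: row of sample wax seals, 39 x 105 x 28 mm; stands by, leave it
- dip_pen_b: wooden dip pen lying on the desk, 164 mm long; stands by, leave it
- inkwell_1: cut-glass inkwell with a brass lid, 47 x 47 x 48 mm; stands by, leave it

How it is judged:
On the way, in this order (a step that is already met when the one before it is completed fails the run):
1. a blank that spreads the sprung jaw by the 10 mm stock's amount is all the way down on the slot's floor (value of joint vise_jaw between 0.0009 and 0.0028 m and ((horizontal distance between blank_a_mid and slot below 0.04 m and z of blank_a_mid in the frame of slot below 0.0265 m) or (horizontal distance between blank_b_mid and slot below 0.04 m and z of blank_b_mid in the frame of slot below 0.0265 m) or (horizontal distance between blank_c_mid and slot below 0.04 m and z of blank_c_mid in the frame of slot below 0.0265 m))), for 0.1 s.
2. the blank is pushed against the end stop and bears on it (more than 1.5 N, not the fingers) (contact force between vise_stop and anything else above 1.5 N and contact force between vise_stop and the fingers below 0.5 N and x of any of blank_a_mid, blank_b_mid, blank_c_mid in the frame of vise_stop above -0.0318 m), for 0.05 s.
At the end, for the whole second after the job is handed in: The 10 mm blank stands in the vise, sprung jaw on it, on the slot's floor within 1.5 mm, along the slot, its end within 1.8 mm of the end stop; the stop has moved less than 2 mm; the other two blanks stand in grooves of the oak block, on the groove's floor (((z of blank_a_mid in the frame of slot between 0.022 and 0.0265 m and y of blank_a_mid in the frame of slot between -0.0025 and 0.0025 m and x of blank_a_mid in the frame of vise_stop between -0.0318 and -0.028 m and angle between blank_a_mid's own z axis and vertical below 0.04 rad and angle between the x axis of blank_a_mid and the x axis of slot, either way round below 0.03 rad and z of blank_b_mid in the frame of rack between 0.031 and 0.0355 m and x of blank_b_mid in the frame of rack between -0.03 and 0.03 m and y of blank_b_mid in the frame of rack between -0.075 and 0.075 m and z of blank_c_mid in the frame of rack between 0.031 and 0.0355 m and x of blank_c_mid in the frame of rack between -0.03 and 0.03 m and y of blank_c_mid in the frame of rack between -0.075 and 0.075 m) or (z of blank_b_mid in the frame of slot between 0.022 and 0.0265 m and y of blank_b_mid in the frame of slot between -0.0025 and 0.0025 m and x of blank_b_mid in the frame of vise_stop between -0.0318 and -0.028 m and angle between blank_b_mid's own z axis and vertical below 0.04 rad and angle between the x axis of blank_b_mid and the x axis of slot, either way round below 0.03 rad and z of blank_a_mid in the frame of rack between 0.031 and 0.0355 m and x of blank_a_mid in the frame of rack between -0.03 and 0.03 m and y of blank_a_mid in the frame of rack between -0.075 and 0.075 m and z of blank_c_mid in the frame of rack between 0.031 and 0.0355 m and x of blank_c_mid in the frame of rack between -0.03 and 0.03 m and y of blank_c_mid in the frame of rack between -0.075 and 0.075 m) or (z of blank_c_mid in the frame of slot between 0.022 and 0.0265 m and y of blank_c_mid in the frame of slot between -0.0025 and 0.0025 m and x of blank_c_mid in the frame of vise_stop between -0.0318 and -0.028 m and angle between blank_c_mid's own z axis and vertical below 0.04 rad and angle between the x axis of blank_c_mid and the x axis of slot, either way round below 0.03 rad and z of blank_a_mid in the frame of rack between 0.031 and 0.0355 m and x of blank_a_mid in the frame of rack between -0.03 and 0.03 m and y of blank_a_mid in the frame of rack between -0.075 and 0.075 m and z of blank_b_mid in the frame of rack between 0.031 and 0.0355 m and x of blank_b_mid in the frame of rack between -0.03 and 0.03 m and y of blank_b_mid in the frame of rack between -0.075 and 0.075 m)) and value of joint vise_jaw between 0.0009 and 0.0028 m and distance of vise_stop from where it was at the start of the episode below 0.002 m); the robot touches nothing.
It fails at once if the end stop is shifted by more than 2 mm (distance of vise_stop from where it was at the start of the episode above 0.002 m).
It fails at once if something is forced against the vise with more than 80 N in all (contact force between vise and anything else above 80 N).
It fails at once if a thing standing by is moved more than 30 mm (distance of any of round_box, inkwell_0, bean_weight, seal_strip, dip_pen_b, inkwell_1 from where it was at the start of the episode above 0.03 m).
It also fails if it takes over 48 s, if anything falls off the work surface, if the arm or the gripper's body presses on something with over 40 N, if the wrist force passes 120 N, or if a joint passes its speed limit or range.

## Working session

There is one attempt and no reset: what is moved stays moved. The work goes in short steps, Python scripts to look and compute and a tool call to move; the robot and the scene stay as the last step left them, time stands still between calls to the robot, and variables do not carry over. Pictures are saved under pics/ and viewed, and the job is handed in when it is done.

Besides the shell and the picture viewer there is one more tool, called after "Request:" as name(argument=value, ...) on one line, values as JSON. arm_command: Moves the arm, as the interface text tells. Its arguments: {"type":"object","properties":{"plan":{"type":"string"},"force":{"type":"number"}},"required":["plan"]}

```bash
mkdir -p pics
python3 - <<'E'
from bench import r,camera,calibration
import cv2,numpy as np
print(r.state())
for n in ["scene","side"]:
    im=camera(n); cv2.imwrite(f"pics/{n}0.png",im[:,:,::-1]); c=calibration(n); print(n,c)
E
```

```text
{'time': 0.0, 'q': array([-9.14385136e-01,  3.85574362e-01,  6.61290831e-03, -5.37179322e-04,
       -1.19398277e+00, -2.58579472e-01]), 'joint_velocities': array([-1.17248608e-03, -3.02939814e-04, -7.10509172e-04,  1.11022352e-03,
        2.72448232e-04, -9.09194103e-05]), 'tau': array([ 1.84039704e-04, -3.90662384e+01,  1.87410843e+01,  4.21987787e+00,
        1.11343220e-02, -1.83511675e-04]), 'eef_pos': array([ 0.24193339, -0.57566081,  0.24043808]), 'ee_rot': array([-0.13890098,  0.6933541 ,  0.14041952,  0.69299998]), 'wrist_force': array([-0.73500227,  0.18895   , -0.46841464]), 'torque': array([-0.05203665, -0.01359834, -0.02538938]), 'width': 0.08677146955564946}
scene {'K': array([[421.22456341,   0.        , 323.0694774 ],
       [  0.        , 421.22456341, 201.11953338],
       [  0.        ,   0.        ,   1.        ]]), 'R': array([[ 0.75247684, -0.6585621 ,  0.0086345 ],
       [-0.32389132, -0.38143166, -0.86579692],
       [ 0.57347451,  0.64869549, -0.50032104]]), 't': array([-0.37704686,  0.22862591,  0.90213865])}
side {'K': array([[504.60857506,   0.        , 322.3946791 ],
       [  0.        , 504.60857506, 202.57275578],
       [  0.        ,   0.        ,   1.        ]]), 'R': array([[-0.89110828, -0.45319526,  0.02323986],
       [-0.28089947,  0.51065637, -0.81260418],
       [ 0.35640078, -0.73064638, -0.58235243]]), 't': array([0.45983893, 0.16707186, 1.16516374])}
```

View pics/scene0.png

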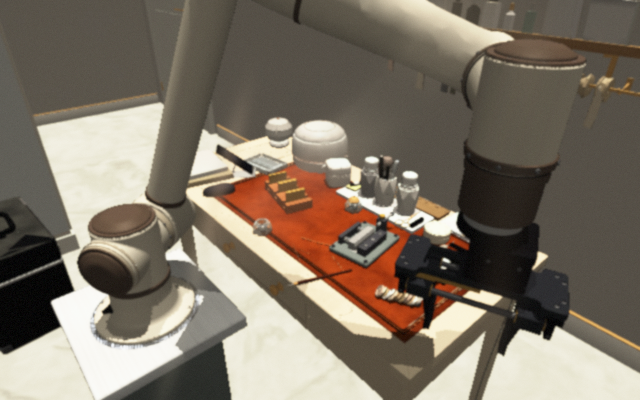

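View pics/side0.png

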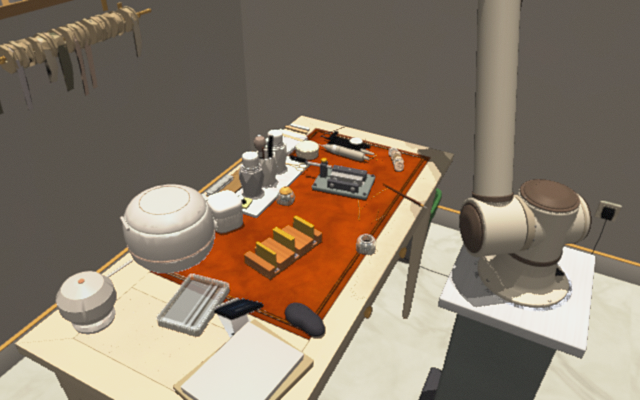

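The scene view shows the oak block near (290,190) and the vise near (365,242). In the side view they are near (285,248) and (345,182). I'll zoom in on both.

```bash
cat > h.py <<'E'
import numpy as np,cv2
from bench import r,camera,calibration
from scipy.spatial.transform import Rotation as Ro
def ray(c,uv):
    d=np.linalg.inv(c["K"])@np.array([uv[0],uv[1],1.]); d=c["R"].T@d; o=-c["R"].T@c["t"]; return o,d/np.linalg.norm(d)
def onz(c,uv,z):
    o,d=ray(c,uv); return o+d*(z-o[2])/d[2]
def proj(c,X):
    p=c["K"]@(c["R"]@np.asarray(X,float)+c["t"]); return p[:2]/p[2]
E
python3 - <<'E'
from h import *
s=cv2.imread("pics/side0.png"); cv2.imwrite("pics/side0z.png",cv2.resize(s[140:290,230:390],None,fx=5,fy=4,interpolation=cv2.INTER_CUBIC)[:600,:800])
c=calibration("side"); print("rack",onz(c,(285,248),.02),"vise",onz(c,(345,182),.02))
c=calibration("scene"); print("rack",onz(c,(290,192),.02),"vise",onz(c,(365,242),.02))
im=camera("wrist");cv2.imwrite("pics/wrist0.png",im[:,:,::-1])
c=calibration("wrist");print(c, -c["R"].T@c["t"])
E
```

```text
rack [0.51495193 0.19811012 0.02      ] vise [ 0.5102043  -0.12882051  0.02      ]
rack [0.52433464 0.18320513 0.02      ] vise [ 0.50924405 -0.15426878  0.02      ]
{'K': array([[277.49021619,   0.        , 318.02088557],
       [  0.        , 277.49021619, 201.00890805],
       [  0.        ,   0.        ,   1.        ]]), 'R': array([[-0.38778201,  0.92175051,  0.00105036],
       [ 0.87926718,  0.36956676,  0.30051562],
       [ 0.27661225,  0.1174581 , -0.95377631]]), 't': array([ 0.62477479, -0.0362897 ,  0.39099162])} [ 0.1660317  -0.60840015  0.38316793]
```

View pics/side0z.png

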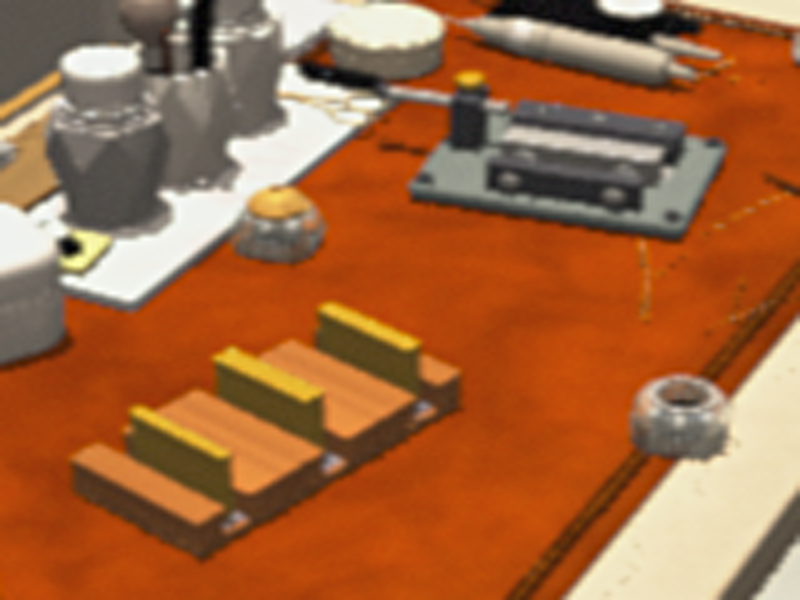

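View pics/wrist0.png

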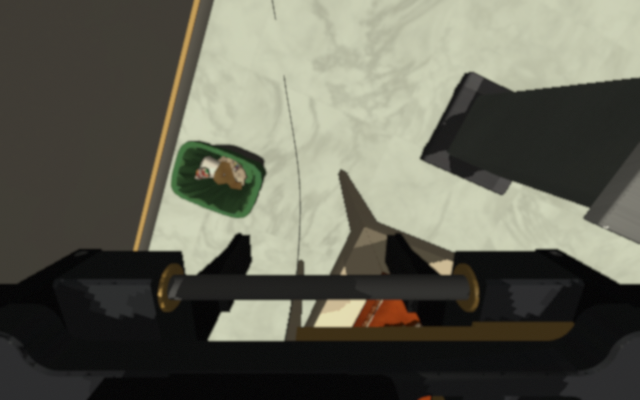

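The zoomed side view shows three blanks in the block. The vise's brass-topped bracket is at its far-left end, so the slot's +x points roughly along world +x. Next I'll work out the tool axes and a viewing pose.

Run:
```python
from h import *
s=r.state(); R=Ro.from_quat(s["ee_rot"]).as_matrix(); print(R.round(3))
c=calibration("wrist"); o=-c["R"].T@c["t"]; print("cam in tool",R.T@(o-s["eef_pos"]), "fwd in tool",(R.T@c["R"].T).round(3))
cs=calibration("side")
# zoom px -> px
f=lambda u,v:(230+u/5,140+v/4)
# blank tops edge line front corners, z=.058
for n,a,b in [("1",(135,410),(230,460)),("2",(218,352),(322,398)),("3",(322,308),(418,346))]:
    A=onz(cs,f(*a),.058);B=onz(cs,f(*b),.058); print(n,A.round(3),B.round(3))
for n,a,b in [("jawfar",(515,105),(682,128)),("jawnear",(490,162),(642,184))]:
    A=onz(cs,f(*a),.036);B=onz(cs,f(*b),.036); print(n,A.round(3),B.round(3))
print("bracket",onz(cs,f(470,78),.067))
```

```text
[[-0.001 -0.387  0.922]
 [ 0.002  0.922  0.387]
 [-1.     0.002 -0.   ]]
cam in tool [-0.14245508 -0.00041666 -0.08264324] fwd in tool [[ 0.001 -0.301  0.954]
 [ 1.     0.001 -0.   ]
 [-0.001  0.954  0.301]]
1 [0.558 0.25  0.058] [0.497 0.266 0.058]
2 [0.552 0.186 0.058] [0.488 0.2   0.058]
3 [0.53  0.126 0.058] [0.472 0.136 0.058]
jawfar [ 0.566 -0.165  0.036] [ 0.469 -0.183  0.036]
jawnear [ 0.545 -0.09   0.036] [ 0.46  -0.106  0.036]
bracket [ 0.58363175 -0.13956869  0.067     ]
```

Request:
arm_command(plan="0 0 0.0175 0.031 1.5; 0 0 0.035 0.062 3; 0 0 0.0525 0.093 4.5; 0 0 0.07 0.124 6; 0 0 0.0875 0.155 7.5; 0 0 0.105 0.186 9; 0 0 0.1225 0.217 10.5; 0 0 0.14 0.248 12", force=20)

```text
time: 0.82
eef_pos: [0.4171, -0.3494, 0.2414]
ee_rot: [-0.066, 0.704, 0.066, 0.704]
wrist_force: [0.3, -0.5, -1.1]
width: 0.0871
```

Request:
arm_command(plan="60 0 0.024 0.027 0; 60 0 0.048 0.054 0; 60 0 0.072 0.081 0; 60 0 0.096 0.108 0; 60 0 0.12 0.135 0; 60 0 0.144 0.162 0; 60 0 0.168 0.189 0; 60 0 0.19 0.213 0")

```text
time: 1.48
eef_pos: [0.5911, -0.1226, 0.2412]
ee_rot: [-0.067, 0.704, 0.067, 0.704]
wrist_force: [0.3, -0.8, 0.3]
width: 0.0668
```

Run:
```python
from h import *
s=r.state(); print(s["time"],s["eef_pos"],s["width"],s["wrist_force"],abs(s["joint_velocities"]).max())
c=calibration("wrist");im=camera("wrist");cv2.imwrite("pics/wrist1.png",im[:,:,::-1])
np.savez("cam1.npz",**c)
```

```text
1.4833 [ 0.59109403 -0.12256264  0.24123505] 0.06677600855304669 [ 0.29016392 -0.83090546  0.27459633] 0.5167446642855672
```

View pics/wrist1.png

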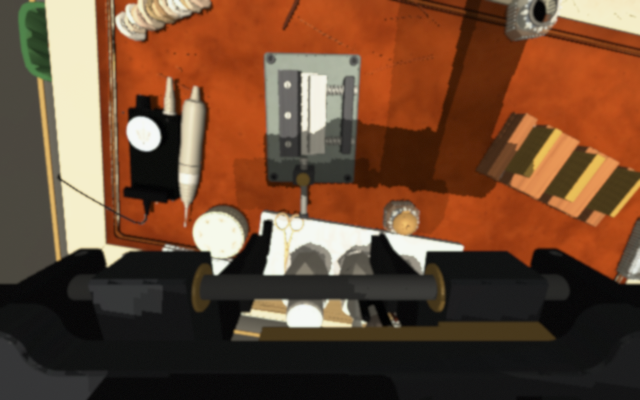

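Run:
```python
from h import *
import numpy as np
s=r.state(); print(s["eef_pos"],abs(s["joint_velocities"]).max())
c=calibration("wrist");im=camera("wrist");cv2.imwrite("pics/wrist2.png",im[:,:,::-1])
np.savez("cam2.npz",**c)
z=cv2.resize(im[45:225,245:375,::-1],None,fx=4.4,fy=3.3,interpolation=cv2.INTER_CUBIC)
z=np.clip(z.astype(float)*1.6,0,255).astype('u1'); cv2.imwrite("pics/w2z.png",z);print(z.shape)
z=cv2.resize(im[100:235,470:640,::-1],None,fx=4.4,fy=4.4,interpolation=cv2.INTER_CUBIC)
z=np.clip(z.astype(float)*1.6,0,255).astype('u1'); cv2.imwrite("pics/w2r.png",z)
```

```text
[ 0.5944331  -0.11908786  0.24075048] 0.09916312556685494
(594, 572, 3)
```

View pics/w2z.png

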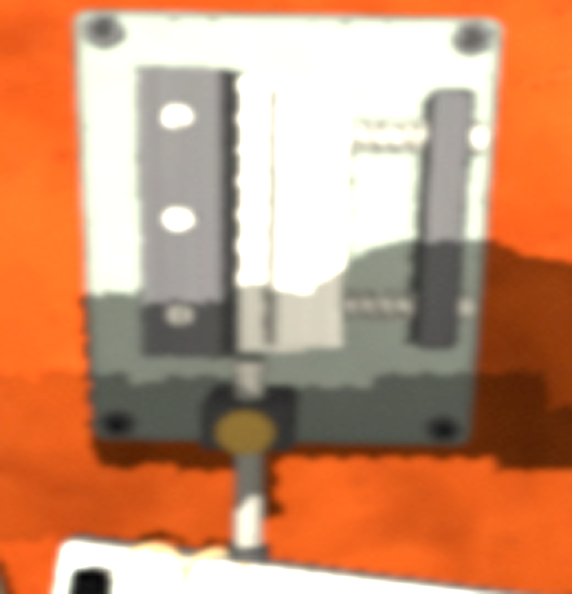

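View pics/w2r.png

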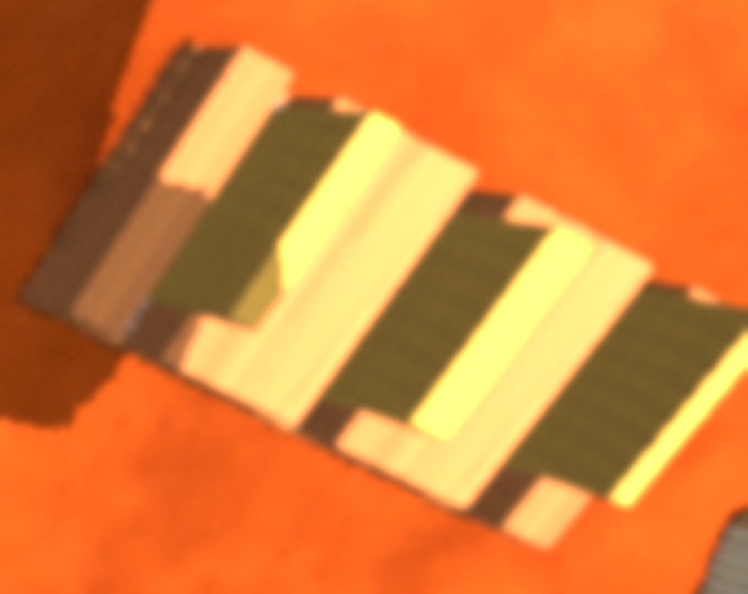

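The wrist view shows the vise upright. The fixed jaw's inner top edge is at zoom x≈222, the pin tip at about (248,355) and the bracket cap at (245,430). The three blanks lean to the right because of perspective. I'll compute positions.

Run:
```python
from h import *
c=dict(np.load("cam2.npz"))
fr=lambda u,v:((u+.5)/4.4+470-.5,(v+.5)/4.4+100-.5)
fv=lambda u,v:((u+.5)/4.4+245-.5,(v+.5)/3.3+45-.5)
for n,q in [("L",[(372,110),(403,125),(254,326),(230,318)]),("M",[(555,225),(597,245),(445,440),(412,425)])]:
    P=np.array([onz(c,fr(*p),.058) for p in q]); print(n,P[:,:2].round(4).tolist(),P.mean(0).round(4))
    a=(P[0]+P[1])/2-(P[3]+P[2])/2; print(" len",np.linalg.norm(a),"yaw",np.degrees(np.arctan2(-a[1],-a[0])), "thick",np.linalg.norm(P[0]-P[1]),np.linalg.norm(P[2]-P[3]))
# land corners at z=.028
for p in [(470,515),(547,550),(297,432),(478,172),(652,265),(82,318),(245,45)]:
    print("land",p,onz(c,fr(*p),.028).round(4))
for n,p,z in [("fixjaw top in a",(222,75),.036),("b",(222,355),.036),("fixjaw out a",(143,68),.036),("out b",(143,355),.036),("spr a",(275,75),.036),("spr b",(273,350),.036),("pin tip",(248,355),.0505),("pin at bracket",(248,395),.0505),("cap",(245,430),.067),("rod far",(248,545),.05)]:
    print(n,onz(c,fv(*p),z).round(4))
cs=calibration("side")
f=lambda u,v:(230+u/5,140+v/4)
print("side cap",onz(cs,f(470,78),.067), "side pin tip?",onz(cs,f(508,106),.0505))
s=r.state();print(s["eef_pos"],Ro.from_quat(s["ee_rot"]).as_matrix().round(3))
```

```text
L [[0.4743, 0.1288], [0.4763, 0.1382], [0.5331, 0.1225], [0.5322, 0.1153]] [0.504  0.1262 0.058 ]
 len 0.05916595693661829 yaw -14.294526411533088 thick 0.009689610095619377 0.007321403254086096
M [[0.4924, 0.1892], [0.4951, 0.2027], [0.5531, 0.1882], [0.5508, 0.1772]] [0.5228 0.1893 0.058 ]
 len 0.059749631351648215 yaw -12.780004929674677 thick 0.013774096267581463 0.0112401674058533
land (470, 515) [0.578 0.237 0.028]
land (547, 550) [0.5842 0.2661 0.028 ]
land (297, 432) [0.5631 0.1728 0.028 ]
land (478, 172) [0.4808 0.1903 0.028 ]
land (652, 265) [0.4957 0.2525 0.028 ]
land (82, 318) [0.5424 0.0955 0.028 ]
land (245, 45) [0.4614 0.111  0.028 ]
fixjaw top in a [ 0.4698 -0.1706  0.036 ]
b [ 0.5644 -0.1545  0.036 ]
fixjaw out a [ 0.4716 -0.1909  0.036 ]
out b [ 0.5687 -0.1764  0.036 ]
spr a [ 0.4672 -0.1571  0.036 ]
spr b [ 0.5598 -0.1407  0.036 ]
pin tip [ 0.5609 -0.1468  0.0505]
pin at bracket [ 0.5753 -0.1442  0.0505]
cap [ 0.5845 -0.1424  0.067 ]
rod far [ 0.6327 -0.1341  0.05  ]
side cap [ 0.58363175 -0.13956869  0.067     ] side pin tip? [ 0.55932079 -0.14040251  0.0505    ]
[ 0.59246305 -0.12104204  0.24054457] [[-0.    -0.192  0.981]
 [ 0.     0.981  0.192]
 [-1.     0.    -0.   ]]
```

Request:
arm_command(plan="138 0 0.038 0 3; 138 0 0.076 0 6; 138 0 0.114 0 9; 138 0 0.152 0 12; 138 0.01 0.19 0 15; 138 0.02 0.228 0 18; 138 0.03 0.266 0 21.5; 138 0.04 0.30 0 24.6")

```text
time: 2.25
eef_pos: [0.533, 0.1715, 0.2012]
ee_rot: [0.086, 0.702, -0.086, 0.702]
wrist_force: [1.4, -0.0, -0.3]
width: 0.04
```

Request:
arm_command(plan="138 0.015 0.02 -0.005 0; 138 0.03 0.04 -0.01 0; 138 0.045 0.06 -0.015 0; 138 0.06 0.07 -0.02 0; 138 0.07 0.077 -0.021 0; 138 0.07 0.077 -0.021 0; 138 0.07 0.077 -0.021 0; 138 0.07 0.077 -0.021 0")

```text
time: 2.92
eef_pos: [0.5325, 0.2493, 0.1324]
ee_rot: [0.085, 0.702, -0.085, 0.702]
wrist_force: [-0.4, 0.0, -0.5]
width: 0.0403
```

Run:
```python
from h import *
s=r.state(); print(s["time"],s["eef_pos"],abs(s["joint_velocities"]).max(),s["width"]);print(Ro.from_quat(s["ee_rot"]).as_matrix().round(3))
c=calibration("wrist");im=camera("wrist");cv2.imwrite("pics/wrist3.png",im[:,:,::-1])
np.savez("cam3.npz",**c)
```

```text
2.9167 [0.532542   0.24931101 0.13235701] 0.011987498659424696 0.040295440569736427
[[ 0.001  0.239  0.971]
 [ 0.     0.971 -0.239]
 [-1.     0.001  0.001]]
```

View pics/wrist3.png

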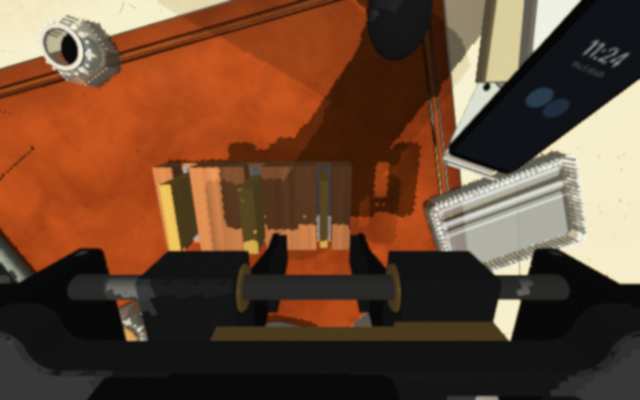

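The right-hand blank shows between the fingers at u≈317–330, v≈168–243, and it runs parallel to the image columns. Zooming in to measure.

Run:
```python
from h import *
im=cv2.imread("pics/wrist3.png")
z=cv2.resize(im[155:260,150:360],None,fx=3.8,fy=5,interpolation=cv2.INTER_CUBIC)
cv2.imwrite("pics/w3z.png",np.clip(z*1.9,0,255).astype('u1'))
```

```text
(no output)
```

View pics/w3z.png

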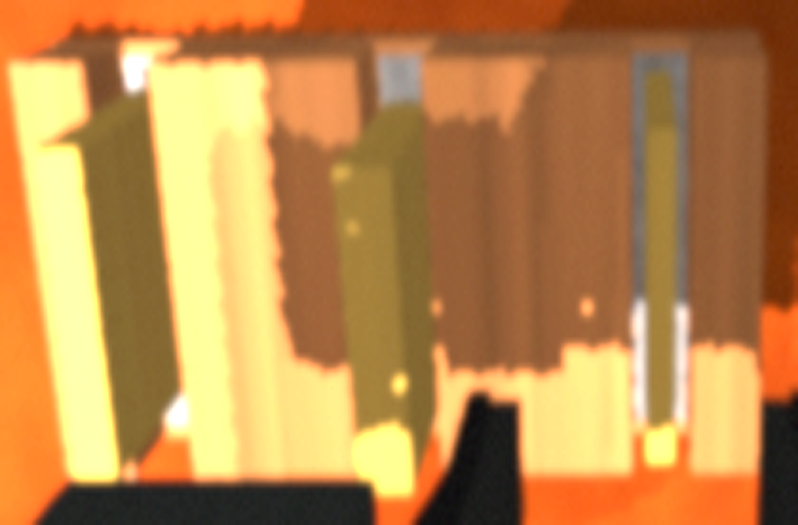

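By appearance the tops are about 6 mm (right), 12 mm (middle) and 10 mm (left), so I'll pinch the left one first and check its width.

Run:
```python
from h import *
c=dict(np.load("cam3.npz"))
f=lambda u,v:((u+.5)/3.8+149.5,(v+.5)/5+154.5)
for n,q in [("L",[(42,145),(82,145),(116,480),(68,480)]),("M",[(333,165),(390,165),(412,495),(360,495)]),("R",[(645,125),(673,125),(677,465),(645,465)])]:
    P=np.array([onz(c,f(*p),.058) for p in q]);a=(P[2]+P[3]-P[0]-P[1])/2
    print(n,P.mean(0).round(4),"len",np.linalg.norm(a).round(4),"yaw",np.degrees(np.arctan2(a[1],a[0])).round(2),"th",np.linalg.norm(P[0]-P[1]).round(4),np.linalg.norm(P[2]-P[3]).round(4))
s=r.state();R=Ro.from_quat(s["ee_rot"]).as_matrix();P=np.array([onz(c,f(*p),.058) for p in [(42,145),(82,145),(116,480),(68,480)]]).mean(0)
print("tool delta to L",R.T@(P-s["eef_pos"]))
for p in [(8,60),(82,60),(760,55),(755,472)]: print(onz(c,f(*p),.028).round(4))
```

```text
L [0.5042 0.1288 0.058 ] len 0.0599 yaw -16.73 th 0.0085 0.011
M [0.5228 0.1912 0.058 ] len 0.0595 yaw -12.97 th 0.0121 0.0119
R [0.5318 0.254  0.058 ] len 0.0603 yaw -13.07 th 0.0059 0.0073
tool delta to L [ 0.0745152  -0.12393806  0.00118283]
[0.4611 0.1131 0.028 ]
[0.4652 0.1301 0.028 ]
[0.5026 0.2858 0.028 ]
[0.5835 0.2675 0.028 ]
```

Request:
arm_command(plan="138 0 -0.03 0 0; 138 0 -0.06 0 0; 138 0 -0.09 0 0; 138 0 -0.115 0 0; 138 0 -0.125 0 0; 138 0 -0.125 0.001 0; 138 0.015 -0.125 0.001 0; 138 0.03 -0.125 0.001 0", force=8)

```text
time: 3.63
eef_pos: [0.5051, 0.1292, 0.1031]
ee_rot: [0.086, 0.7, -0.084, 0.704]
wrist_force: [0.3, -0.3, -0.1]
width: 0.0402
```

Run:
```python
from h import *
s=r.state(); print(s["time"],s["eef_pos"],abs(s["joint_velocities"]).max(),s["width"])
c=calibration("wrist");im=camera("wrist");cv2.imwrite("pics/wrist4.png",im[:,:,::-1])
np.savez("cam4.npz",**c)
z=cv2.resize(im[120:270,240:400,::-1],None,fx=5,fy=4,interpolation=cv2.INTER_CUBIC)
cv2.imwrite("pics/w4z.png",np.clip(z*1.3,0,255).astype('u1'))
```

```text
3.6333 [0.50508498 0.12924836 0.10306608] 0.4418813300753019 0.04022019388853302
```

View pics/w4z.png

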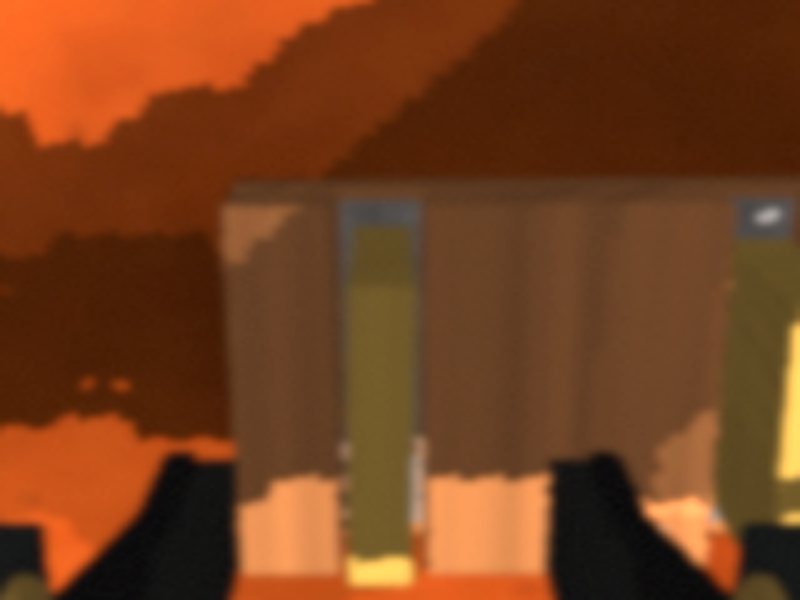

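The blank sits midway between the fingers (zoom u≈348–412, fingers at 235 and 550). Descending to pinch it.

Request:
arm_command(plan="138 0.015 0 0 0; 138 0.03 0 0 0; 138 0.04 0 0 0; 138 0.05 0 0 0; 138 0.05 0 0 0; 190 0.05 0 0 0; 255 0.05 0 0 0; 255 0.05 0 0 0", force=8)

```text
time: 4.35
eef_pos: [0.5037, 0.1287, 0.0523]
ee_rot: [0.085, 0.701, -0.085, 0.702]
wrist_force: [-0.5, -0.4, -0.4]
width: 0.0272
```

Request:
arm_command(plan="255 0 0 0 0; 255 0 0 0 0; 255 0 0 0 0; 255 0 0 0 0; 255 0 0 0 0; 255 0 0 0 0; 255 0 0 0 0; 255 0 0 0 0", force=8)

```text
time: 5.02
eef_pos: [0.5033, 0.1284, 0.052]
ee_rot: [0.085, 0.702, -0.085, 0.702]
wrist_force: [-1.9, 1.0, 6.3]
width: 0.01
```

The pinch reads 10.0 mm, so this is the 10 mm blank. Now I'll firm the grip and lift.

Request:
arm_command(plan="255 0 0 0 0; 255 0 0 0 0; 255 -0.01 0 0 0; 255 -0.03 0 0 0; 255 -0.05 0 0 0; 255 -0.075 0 0 0; 255 -0.1 0 0 0; 255 -0.11 0 0 0", force=40)

```text
time: 5.68
eef_pos: [0.5043, 0.1288, 0.1646]
ee_rot: [0.086, 0.701, -0.084, 0.703]
wrist_force: [0.9, 1.1, -2.5]
width: 0.0098
```

Request:
arm_command(plan="255 0 -0.03 0 -3; 255 0 -0.065 0 -6; 255 0 -0.1 0 -9; 255 0 -0.135 0 -12; 255 0 -0.17 0 -15; 255 0 -0.205 0 -18; 255 0 -0.225 0 -21; 255 0 -0.235 0 -23.8")

```text
time: 6.35
eef_pos: [0.4448, -0.102, 0.1605]
ee_rot: [-0.061, 0.706, 0.061, 0.703]
wrist_force: [-0.1, -0.2, -2.0]
width: 0.0097
```

Run:
```python
from h import *
s=r.state(); print(s["time"],s["eef_pos"],abs(s["joint_velocities"]).max(),s["width"],s["wrist_force"]);R=Ro.from_quat(s["ee_rot"]).as_matrix();print(R.round(3))
print("to vise",R.T@(np.array([.5155,-.154,.16])-s["eef_pos"]))
```

```text
6.35 [ 0.44483025 -0.10200586  0.16046546] 0.8089873409184826 0.009681853386528645 [-0.08067981 -0.19315403 -2.00025402]
[[-0.003 -0.173  0.985]
 [ 0.     0.985  0.173]
 [-1.     0.001 -0.003]]
to vise [ 0.00023434 -0.06341162  0.06063607]
```

Request:
arm_command(plan="255 0 -0.02 0.02 0; 255 0 -0.045 0.04 0; 255 0 -0.0585 0.055 0; 255 0 -0.0635 0.0605 0; 255 0 -0.0635 0.0605 0; 255 0 -0.0635 0.0605 0; 255 0 -0.0635 0.0605 0; 255 0 -0.0635 0.0605 0")

```text
time: 7.02
eef_pos: [0.5165, -0.1512, 0.1614]
ee_rot: [-0.062, 0.705, 0.062, 0.704]
wrist_force: [0.0, -0.5, -3.2]
width: 0.0099
```

Run:
```python
from h import *
s=r.state(); print(s["time"],s["eef_pos"],abs(s["joint_velocities"]).max(),s["width"],s["wrist_force"]);print(Ro.from_quat(s["ee_rot"]).as_matrix().round(3))
c=calibration("wrist");im=camera("wrist");cv2.imwrite("pics/wrist5.png",im[:,:,::-1])
np.savez("cam5.npz",**c)
z=cv2.resize(im[60:260,220:420,::-1],None,fx=4,fy=3,interpolation=cv2.INTER_CUBIC)
cv2.imwrite("pics/w5z.png",np.clip(z*1.5,0,255).astype('u1'))
im=camera("side");cv2.imwrite("pics/side5.png",im[:,:,::-1])
cv2.imwrite("pics/s5z.png",cv2.resize(im[100:250,270:430,::-1],None,fx=5,fy=4,interpolation=cv2.INTER_CUBIC))
```

```text
7.0167 [ 0.51651444 -0.15119728  0.16141073] 0.00797356283504412 0.009947475356403656 [ 0.00466195 -0.52922146 -3.24181521]
[[-0.001 -0.174  0.985]
 [ 0.     0.985  0.174]
 [-1.     0.001 -0.001]]
```

View pics/w5z.png

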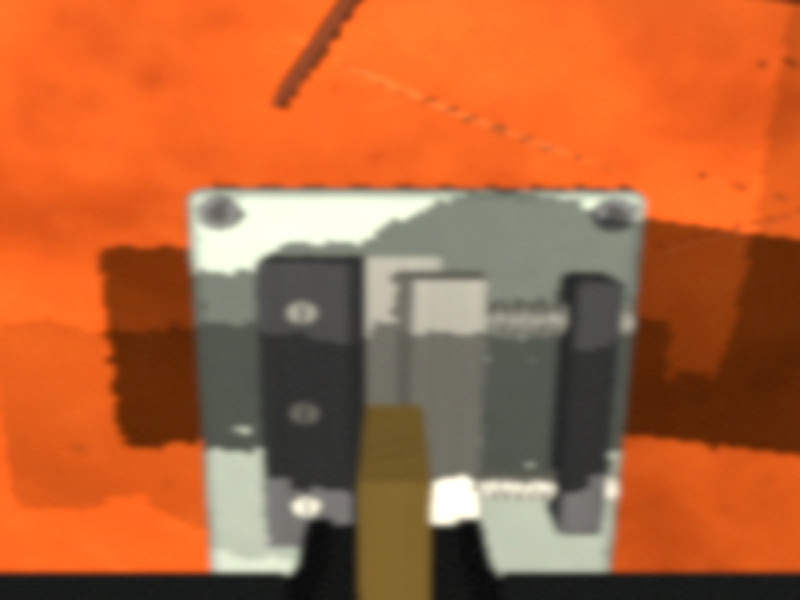

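View pics/s5z.png

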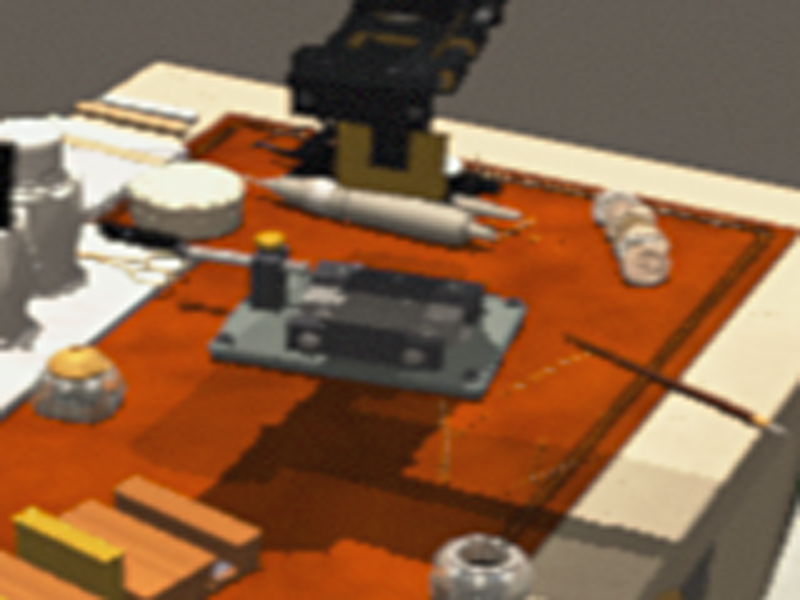

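Run:
```python
from h import *
im=cv2.imread("pics/wrist5.png"); c=dict(np.load("cam5.npz"))
for rows in [(149,153),(155,160),(176,186)]:
    g=im[rows[0]:rows[1]].mean(0).mean(1)
    print(rows,[(u,int(g[u])) for u in range(280,345)])
s=r.state();R=Ro.from_quat(s["ee_rot"]).as_matrix()
for u,v in [(305,155),(308,155),(322,155),(308,180)]:
    print(u,v,R.T@(onz(c,(u,v),.036)-s["eef_pos"]))
z=cv2.resize(im[140:200,280:345],None,fx=12,fy=9,interpolation=cv2.INTER_NEAREST)
cv2.imwrite("pics/w5zz.png",np.clip(z.astype(float)*2.5,0,255).astype('u1'))
```

```text
(149, 153) [(280, 105), (281, 106), (282, 106), (283, 96), (284, 75), (285, 59), (286, 54), (287, 53), (288, 51), (289, 52), (290, 52), (291, 53), (292, 54), (293, 53), (294, 53), (295, 54), (296, 53), (297, 53), (298, 52), (299, 52), (300, 52), (301, 53), (302, 53), (303, 53), (304, 53), (305, 51), (306, 48), (307, 42), (308, 37), (309, 39), (310, 59), (311, 94), (312, 117), (313, 126), (314, 127), (315, 126), (316, 125), (317, 118), (318, 107), (319, 95), (320, 90), (321, 88), (322, 89), (323, 90), (324, 90), (325, 90), (326, 90), (327, 89), (328, 88), (329, 85), (330, 80), (331, 76), (332, 74), (333, 73), (334, 74), (335, 74), (336, 74), (337, 74), (338, 74), (339, 75), (340, 79), (341, 83), (342, 86), (343, 87), (344, 87)]
(155, 160) [(280, 84), (281, 84), (282, 82), (283, 73), (284, 61), (285, 55), (286, 53), (287, 52), (288, 51), (289, 51), (290, 52), (291, 53), (292, 54), (293, 54), (294, 54), (295, 55), (296, 54), (297, 53), (298, 53), (299, 53), (300, 52), (301, 52), (302, 53), (303, 53), (304, 53), (305, 51), (306, 48), (307, 41), (308, 37), (309, 39), (310, 59), (311, 92),
[... 600 characters left out ...]
(298, 33), (299, 33), (300, 33), (301, 33), (302, 33), (303, 33), (304, 33), (305, 33), (306, 32), (307, 30), (308, 28), (309, 29), (310, 38), (311, 54), (312, 67), (313, 72), (314, 72), (315, 72), (316, 72), (317, 72), (318, 69), (319, 65), (320, 62), (321, 62), (322, 64), (323, 68), (324, 71), (325, 72), (326, 72), (327, 71), (328, 71), (329, 71), (330, 71), (331, 71), (332, 72), (333, 72), (334, 72), (335, 71), (336, 72), (337, 72), (338, 72), (339, 70), (340, 68), (341, 65), (342, 61), (343, 57), (344, 56)]
305 155 [ 0.12576705 -0.01273626 -0.04508207]
308 155 [ 0.12576751 -0.0098502  -0.04508335]
322 155 [ 0.12576969  0.00361779 -0.04508933]
308 180 [ 0.12576719 -0.01010707 -0.02045895]
```

View pics/w5zz.png

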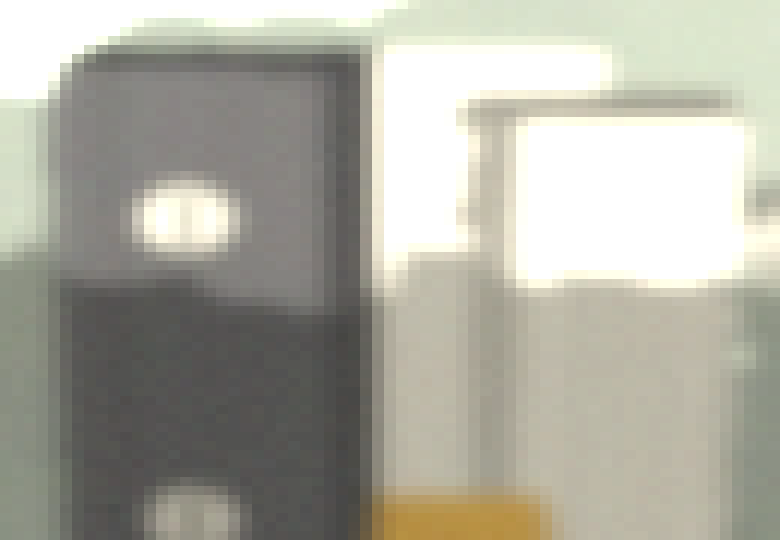

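Edge profiles place the slot's middle line 2.7 mm to tool −y of the blank. Yaw agrees within about 0.3°. The pin is about 14 mm beyond the blank's end. Correcting the offset and lowering to just above the mouth.

Request:
arm_command(plan="255 0.01 -0.0027 0 0; 255 0.03 -0.0027 0 0; 255 0.05 -0.0027 0 0; 255 0.065 -0.0027 0 0; 255 0.072 -0.0027 0 0; 255 0.076 -0.0027 0 0; 255 0.076 -0.0027 0 0; 255 0.076 -0.0027 0 0", force=40)

```text
time: 7.78
eef_pos: [0.5187, -0.1546, 0.0861]
ee_rot: [-0.062, 0.704, 0.062, 0.705]
wrist_force: [0.2, 0.2, -1.8]
width: 0.0099
```

Run:
```python
from h import *
s=r.state(); print(s["time"],s["eef_pos"],abs(s["joint_velocities"]).max(),s["width"],s["wrist_force"],s["torque"])
c=calibration("wrist");im=camera("wrist");cv2.imwrite("pics/wrist6.png",im[:,:,::-1])
z=cv2.resize(im[60:270,240:400,::-1],None,fx=5,fy=2.8,interpolation=cv2.INTER_CUBIC)
cv2.imwrite("pics/w6z.png",np.clip(z*1.8,0,255).astype('u1'))
```

```text
7.7833 [ 0.51868346 -0.154621    0.0860677 ] 0.012419508565592534 0.009892028639846135 [ 0.1705028   0.20001239 -1.8347113 ] [-0.05356457 -0.00088765 -0.02091794]
```

View pics/w6z.png

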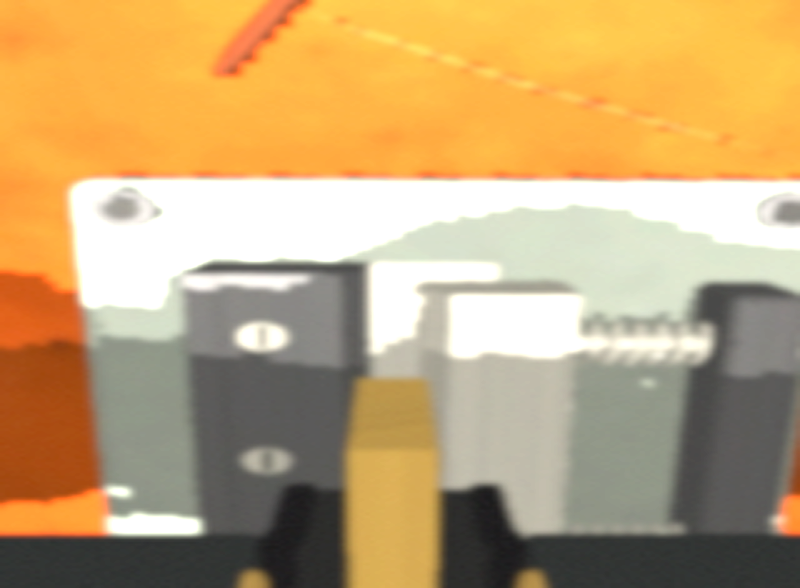

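Run:
```python
from h import *
im=cv2.imread("pics/wrist6.png"); c=calibration("wrist")
for rows in [(168,174),(177,183),(190,194),(198,203),(208,214)]:
    g=im[rows[0]:rows[1]].mean(0).mean(1); print(rows,[(u,int(g[u])) for u in range(304,334)])
s=r.state();R=Ro.from_quat(s["ee_rot"]).as_matrix()
for u in (308,312,329): print(u,R.T@(onz(c,(u,171),.036)-s["eef_pos"]))
for u in (311,325.5): print("bl",u,R.T@(onz(c,(u,195),.042)-s["eef_pos"]))
for u in (309,328): print("bl top",u,R.T@(onz(c,(u,219),.092)-s["eef_pos"]))
print("pin tip seen earlier, tool:",R.T@(np.array([.5609,-.1468,.0505])-s["eef_pos"]))
```

```text
(168, 174) [(304, 76), (305, 76), (306, 75), (307, 72), (308, 64), (309, 56), (310, 53), (311, 55), (312, 68), (313, 101), (314, 139), (315, 164), (316, 172), (317, 172), (318, 172), (319, 173), (320, 173), (321, 173), (322, 167), (323, 148), (324, 122), (325, 106), (326, 103), (327, 103), (328, 105), (329, 119), (330, 146), (331, 167), (332, 173), (333, 173)]
(177, 183) [(304, 76), (305, 76), (306, 76), (307, 72), (308, 63), (309, 55), (310, 52), (311, 54), (312, 65), (313, 97), (314, 135), (315, 159), (316, 164), (317, 162), (318, 159), (319, 152), (320, 145), (321, 140), (322, 128), (323, 111), (324, 102), (325, 102), (326, 103), (327, 103), (328, 106), (329, 121), (330, 146), (331, 163), (332, 170), (333, 171)]
(190, 194) [(304, 55), (305, 56), (306, 58), (307, 57), (308, 53), (309, 48), (310, 45), (311, 46), (312, 51), (313, 66), (314, 86), (315, 98), (316, 103), (317, 103), (318, 103), (319, 103), (320, 103), (321, 103), (322, 102), (323, 98), (324, 92), (325, 89), (326, 88), (327, 88), (328, 89), (329, 93), (330, 98), (331, 102), (332, 103), (333, 104)]
(198, 203) [(304, 50), 
[... 346 characters left out ...]
305, 50), (306, 49), (307, 49), (308, 49), (309, 54), (310, 64), (311, 72), (312, 75), (313, 75), (314, 75), (315, 75), (316, 75), (317, 75), (318, 75), (319, 75), (320, 75), (321, 76), (322, 75), (323, 76), (324, 76), (325, 76), (326, 79), (327, 83), (328, 89), (329, 96), (330, 101), (331, 102), (332, 103), (333, 103)]
308 [ 0.05033318 -0.00742112 -0.0439189 ]
312 [ 0.05033155 -0.00460324 -0.04392133]
329 [ 0.05032463  0.00737141 -0.04393169]
bl 311 [ 0.0443612  -0.00527009 -0.02805557]
bl 325.5 [ 0.04435532  0.00489564 -0.0280657 ]
bl top 309 [-0.00564159 -0.0050662  -0.02945356]
bl top 328 [-0.00564739  0.00496041 -0.02946494]
pin tip seen earlier, tool: [0.03598843 0.00042317 0.04267976]
```

Measured again at closer range, the slot's middle is 1.2 mm to +y of the blank. Correcting that and easing into the mouth.

Request:
arm_command(plan="255 0 0.0006 0 0; 255 0 0.0011 0 0; 255 0.003 0.0011 0 0; 255 0.006 0.0011 0 0; 255 0.009 0.0011 0 0; 255 0.012 0.0011 0 0; 255 0.014 0.0011 0 0; 255 0.014 0.0011 0 0")

```text
time: 8.5
eef_pos: [0.5188, -0.1536, 0.0721]
ee_rot: [-0.062, 0.704, 0.061, 0.705]
wrist_force: [-0.1, -1.3, 1.6]
width: 0.0097
```

Request:
arm_command(plan="255 0.002 0 0 0; 255 0.004 0 0 0; 255 0.006 0 0 0; 255 0.008 0 0 0; 255 0.01 0 0 0; 255 0.011 0 0 0; 255 0.011 0 0 0; 255 0.011 0 0 0")

```text
time: 9.17
eef_pos: [0.5178, -0.1536, 0.0599]
ee_rot: [-0.061, 0.705, 0.061, 0.704]
wrist_force: [1.3, -3.4, -4.9]
width: 0.0095
```

Request:
arm_command(plan="255 0 0 0 0; 255 0 0 0 0; 255 0.001 0 0 0; 255 0.001 0 0 0; 255 0.002 0 0 0; 255 0.002 0 0 0; 255 0.003 0 0 0; 255 0.003 0 0 0")

```text
time: 9.83
eef_pos: [0.5179, -0.1535, 0.058]
ee_rot: [-0.062, 0.704, 0.062, 0.704]
wrist_force: [-0.9, -2.4, 1.9]
width: 0.0098
```

Request:
arm_command(plan="255 0 0 0 0; 255 0.001 0 0 0; 255 0.001 0 0 0; 255 0.002 0 0 0; 255 0.002 0 0 0; 255 0.002 0 0 0; 255 0.002 0 0 0; 255 0.002 0 0 0")

```text
time: 10.5
eef_pos: [0.5179, -0.1535, 0.0579]
ee_rot: [-0.062, 0.704, 0.062, 0.705]
wrist_force: [-5.4, -1.3, 16.5]
width: 0.0094
```

Run:
```python
from h import *
s=r.state(); print(s["time"],s["eef_pos"],s["width"],s["wrist_force"],s["torque"])
im=camera("wrist");cv2.imwrite("pics/wrist7.png",im[:,:,::-1])
z=cv2.resize(im[60:270,240:400,::-1],None,fx=5,fy=2.8,interpolation=cv2.INTER_CUBIC)
cv2.imwrite("pics/w7z.png",np.clip(z*1.8,0,255).astype('u1'))
im=camera("side");cv2.imwrite("pics/s7z.png",cv2.resize(im[110:230,280:420,::-1],None,fx=5.7,fy=5,interpolation=cv2.INTER_CUBIC))
```

```text
10.5 [ 0.51794265 -0.15354227  0.05793468] 0.00942851617425328 [-5.44959874 -1.33707596 16.52073462] [-0.12086647  1.47451128 -0.18500546]
```

View pics/w7z.png

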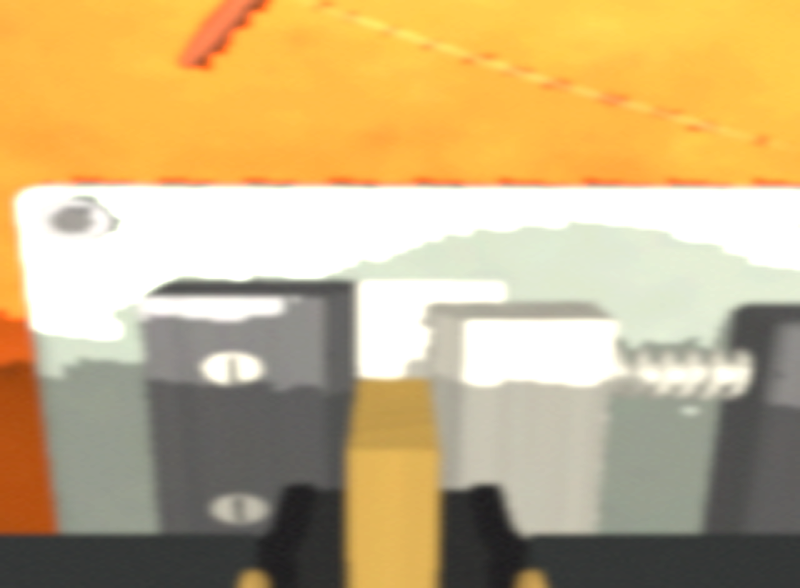

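View pics/s7z.png

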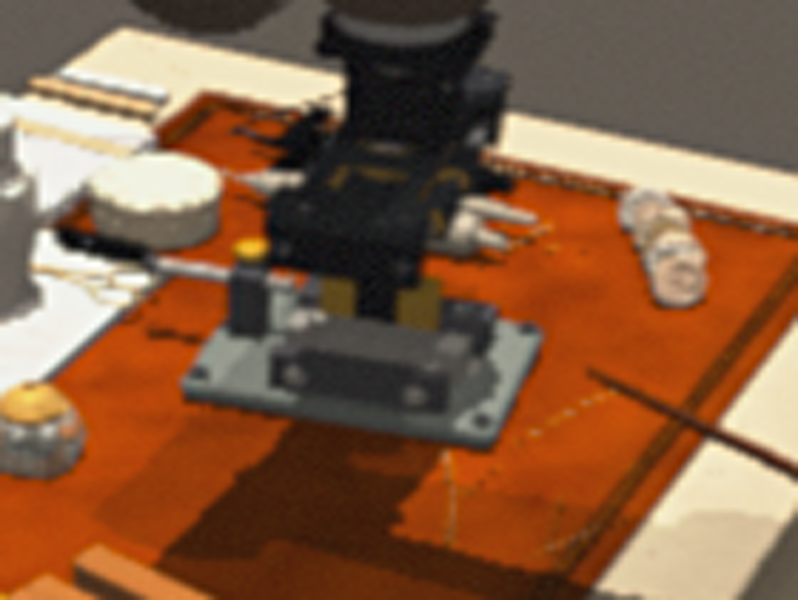

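The blank is on the floor: z stopped at 0.058, which is 14 + 44 mm, with an upward force of about 17 N. Now I'll relieve the press and slide along the slot.

Request:
arm_command(plan="255 -0.0015 0 0 0; 255 -0.0025 0 0 0; 255 -0.0025 0 0.001 0; 255 -0.0025 0 0.0025 0; 255 -0.0025 0 0.004 0; 255 -0.0025 0 0.0055 0; 255 -0.0025 0 0.007 0; 255 -0.0025 0 0.007 0")

```text
time: 11.27
eef_pos: [0.5224, -0.1528, 0.0581]
ee_rot: [-0.061, 0.707, 0.062, 0.702]
wrist_force: [-7.2, -4.3, 7.7]
width: 0.0098
```

Request:
arm_command(plan="255 -0.0007 0 0 0; 255 -0.0007 0 0.001 0; 255 -0.0007 0 0.002 0; 255 -0.0007 0 0.003 0; 255 -0.0007 0 0.003 0; 255 -0.0007 0 0.003 0; 255 -0.0007 0 0.003 0; 255 -0.0007 0 0.003 0")

```text
time: 11.93
eef_pos: [0.5258, -0.1522, 0.0581]
ee_rot: [-0.061, 0.706, 0.061, 0.703]
wrist_force: [-3.6, -5.1, 2.3]
width: 0.0099
```

Run:
```python
from h import *
s=r.state(); print(s["time"],s["eef_pos"],s["width"],s["wrist_force"],s["torque"]);print(Ro.from_quat(s["ee_rot"]).as_matrix().round(4))
im=camera("side");cv2.imwrite("pics/s8z.png",cv2.resize(im[140:210,300:400,::-1],None,fx=8,fy=8,interpolation=cv2.INTER_CUBIC))
im=camera("scene");cv2.imwrite("pics/sc8z.png",cv2.resize(im[190:290,310:430,::-1],None,fx=6,fy=6,interpolation=cv2.INTER_CUBIC))
```

```text
11.9333 [ 0.5258046  -0.15218862  0.05814014] 0.009940117614464724 [-3.56197206 -5.0823045   2.34492708] [-1.41012346  1.06628628 -0.12306119]
[[-5.000e-03 -1.731e-01  9.849e-01]
 [-3.000e-04  9.849e-01  1.731e-01]
 [-1.000e+00  6.000e-04 -5.000e-03]]
```

View pics/s8z.png

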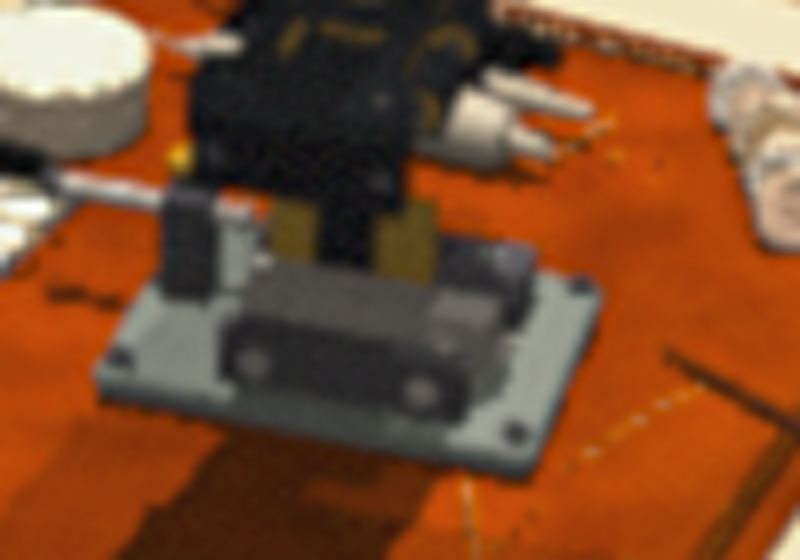

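View pics/sc8z.png

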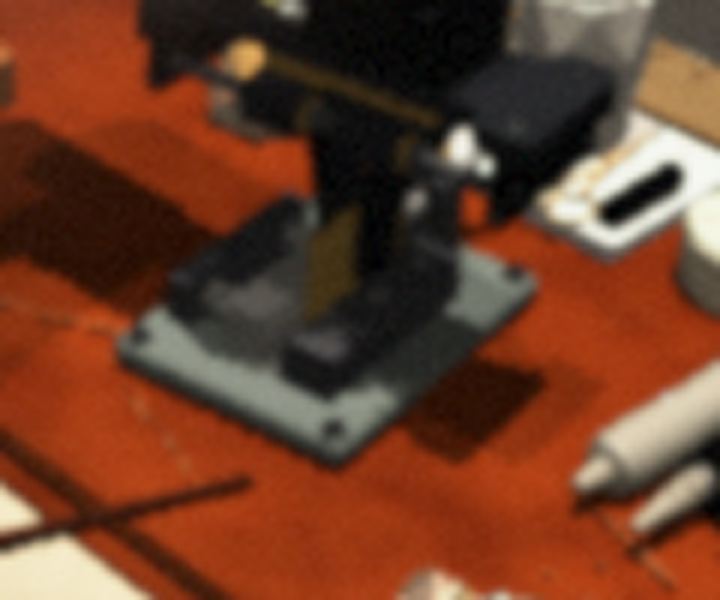

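The side view shows the pin tip at zoom x≈252 and the blank's end at about 270, leaving a gap of roughly 4–5 mm. I'll continue gently.

Request:
arm_command(plan="255 0 0 0.001 0; 255 0 0 0.0015 0; 255 0 0 0.002 0; 255 0 0 0.0025 0; 255 0 0 0.003 0; 255 0 0 0.003 0; 255 0 0 0.003 0; 255 0 0 0.003 0")

```text
time: 12.7
eef_pos: [0.5286, -0.1517, 0.0581]
ee_rot: [-0.061, 0.706, 0.061, 0.703]
wrist_force: [-4.3, -4.4, 3.2]
width: 0.0094
```

Request:
arm_command(plan="255 0 0 0.0003 0; 255 0 0 0.0006 0; 255 0 0 0.0009 0; 255 0 0 0.0012 0; 255 0 0 0.0012 0; 255 0 0 0.0012 0; 255 0 0 0.0012 0; 255 0 0 0.0012 0")

```text
time: 13.37
eef_pos: [0.5298, -0.1515, 0.0581]
ee_rot: [-0.061, 0.706, 0.062, 0.702]
wrist_force: [-3.8, -4.8, 2.6]
width: 0.0097
```

Request:
arm_command(plan="255 0 0 0.0003 0; 255 0 0 0.0006 0; 255 0 0 0.0009 0; 255 0 0 0.0012 0; 255 0 0 0.0012 0; 255 0 0 0.0012 0; 255 0 0 0.0012 0; 255 0 0 0.0012 0")

```text
time: 14.03
eef_pos: [0.5309, -0.1513, 0.0581]
ee_rot: [-0.061, 0.706, 0.061, 0.702]
wrist_force: [-3.7, -5.0, 2.8]
width: 0.0094
```

Still sliding freely. Checking the gap.

Run:
```python
from h import *
im=camera("side");cv2.imwrite("pics/s9z.png",cv2.resize(im[150:190,310:370,::-1],None,fx=13,fy=13,interpolation=cv2.INTER_CUBIC))
```

```text
(no output)
```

View pics/s9z.png

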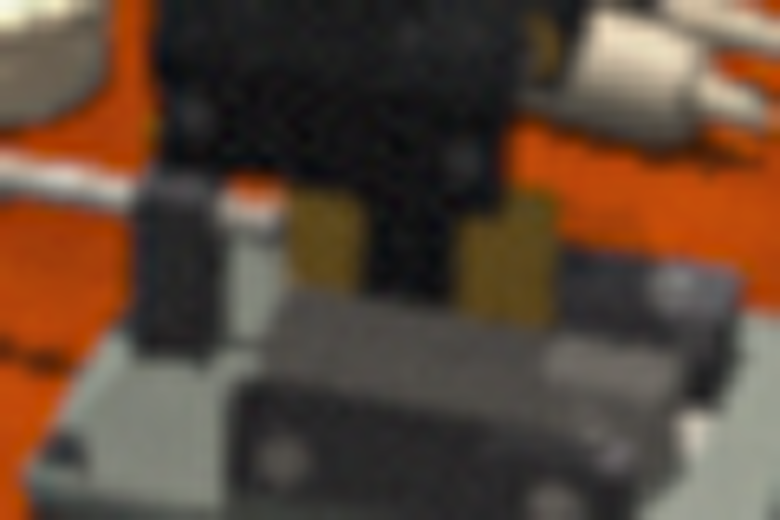

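Pin tip and blank end now nearly coincide at zoom x≈288. Taking small steps.

Request:
arm_command(plan="255 0 0 0.0003 0; 255 0 0 0.0006 0; 255 0 0 0.0009 0; 255 0 0 0.001 0; 255 0 0 0.001 0; 255 0 0 0.001 0; 255 0 0 0.001 0; 255 0 0 0.001 0")

```text
time: 14.75
eef_pos: [0.5319, -0.1511, 0.0581]
ee_rot: [-0.061, 0.706, 0.061, 0.702]
wrist_force: [-3.8, -4.5, 3.5]
width: 0.0099
```

Request:
arm_command(plan="255 0 0 0.0003 0; 255 0 0 0.0006 0; 255 0 0 0.0009 0; 255 0 0 0.001 0; 255 0 0 0.001 0; 255 0 0 0.001 0; 255 0 0 0.001 0; 255 0 0 0.001 0")

```text
time: 15.42
eef_pos: [0.5329, -0.1509, 0.0582]
ee_rot: [-0.061, 0.706, 0.062, 0.702]
wrist_force: [-3.9, -3.7, 3.3]
width: 0.0095
```

Request:
arm_command(plan="255 0 0 0.0003 0; 255 0 0 0.0006 0; 255 0 0 0.0009 0; 255 0 0 0.001 0; 255 0 0 0.001 0; 255 0 0 0.001 0; 255 0 0 0.001 0; 255 0 0 0.001 0")

```text
time: 16.08
eef_pos: [0.5332, -0.1509, 0.0582]
ee_rot: [-0.061, 0.707, 0.061, 0.702]
wrist_force: [-6.0, -4.3, 4.8]
width: 0.0098
```

Motion slowed and the force rose, so this looks like contact. A little more to make it bear on the pin.

Request:
arm_command(plan="255 0 0 0.0003 0; 255 0 0 0.0006 0; 255 0 0 0.0008 0; 255 0 0 0.0008 0; 255 0 0 0.0008 0; 255 0 0 0.0008 0; 255 0 0 0.0008 0; 255 0 0 0.0008 0")

```text
time: 16.75
eef_pos: [0.5332, -0.1509, 0.0581]
ee_rot: [-0.061, 0.708, 0.061, 0.701]
wrist_force: [-7.0, -5.7, 6.8]
width: 0.0102
```

Run:
```python
from h import *
s=r.state(); print(s["time"],s["eef_pos"],s["width"],s["wrist_force"],s["torque"])
im=camera("side");cv2.imwrite("pics/s10z.png",cv2.resize(im[150:190,310:370,::-1],None,fx=13,fy=13,interpolation=cv2.INTER_CUBIC))
```

```text
16.75 [ 0.53315138 -0.15090026  0.05814611] 0.01017640777974353 [-6.9592081  -5.68727692  6.81438303] [-1.61364019  1.98900996 -0.11439306]
```

View pics/s10z.png

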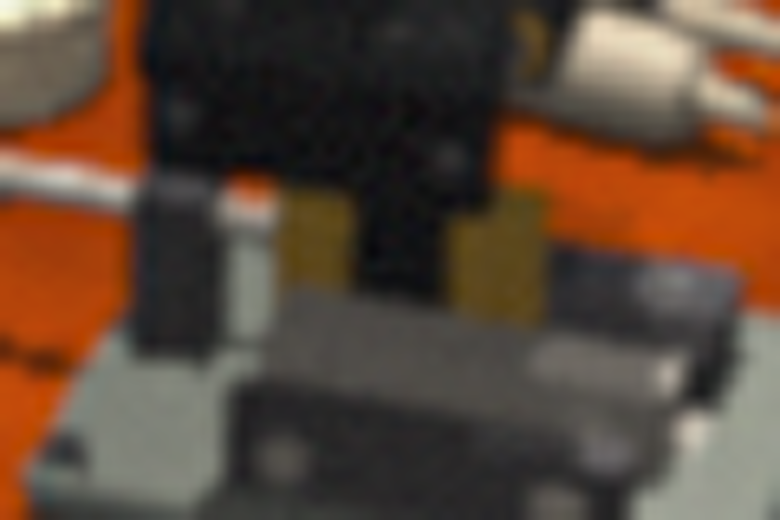

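Request:
arm_command(plan="255 -0.0002 0 0.0005 0; 255 -0.0003 0 0.001 0; 255 -0.0003 0 0.0014 0; 255 -0.0003 0 0.0014 0; 255 -0.0003 0 0.0014 0; 255 -0.0003 0 0.0014 0; 255 -0.0003 0 0.0014 0; 255 -0.0003 0 0.0014 0")

```text
time: 17.47
eef_pos: [0.5333, -0.1509, 0.0582]
ee_rot: [-0.061, 0.709, 0.061, 0.7]
wrist_force: [-9.5, -6.7, 6.4]
width: 0.0098
```

The push is about 9.5 N with no further motion, against about 4 N of sliding friction, so the blank bears on the stop. Relieving slightly and releasing.

Request:
arm_command(plan="255 -0.0005 0 -0.0008 0; 255 -0.0008 0 -0.0008 0; 230 -0.0008 0 -0.0008 0; 200 -0.001 0 -0.0008 0; 170 -0.001 0 -0.0008 0; 140 -0.001 0 -0.0008 0; 140 -0.001 0 -0.0008 0; 140 -0.001 0 -0.0008 0")

```text
time: 18.13
eef_pos: [0.5379, -0.1496, 0.0601]
ee_rot: [-0.062, 0.704, 0.062, 0.705]
wrist_force: [-0.1, -0.3, -0.2]
width: 0.0342
```

Request:
arm_command(plan="140 -0.005 0 0 0; 140 -0.015 0 0 0; 140 -0.025 0 0 0; 140 -0.04 0 0 0; 140 -0.06 0 0 0; 140 -0.08 0 -0.01 0; 140 -0.1 0 -0.015 0; 140 -0.1 0 -0.015 0")

```text
time: 18.8
eef_pos: [0.5246, -0.1531, 0.1658]
ee_rot: [-0.063, 0.701, 0.061, 0.708]
wrist_force: [0.6, 0.3, 0.6]
width: 0.0396
```

Run:
```python
from h import *
s=r.state(); print(s["time"],s["eef_pos"],s["width"],s["wrist_force"],abs(s["joint_velocities"]).max())
np.savez("cam11.npz",**calibration("wrist"))
im=camera("wrist");cv2.imwrite("pics/w11.png",im[:,:,::-1])
z=cv2.resize(im[60:270,240:400,::-1],None,fx=5,fy=2.8,interpolation=cv2.INTER_CUBIC)
cv2.imwrite("pics/w11z.png",np.clip(z*1.8,0,255).astype('u1'))
im=camera("side");cv2.imwrite("pics/s11z.png",cv2.resize(im[150:190,310:370,::-1],None,fx=13,fy=13,interpolation=cv2.INTER_CUBIC));cv2.imwrite("pics/s11.png",im[:,:,::-1])
```

```text
18.8 [ 0.52456277 -0.15311305  0.16580288] 0.03963850127930134 [0.59703501 0.33104022 0.5864926 ] 0.06189042387741086
```

View pics/w11z.png

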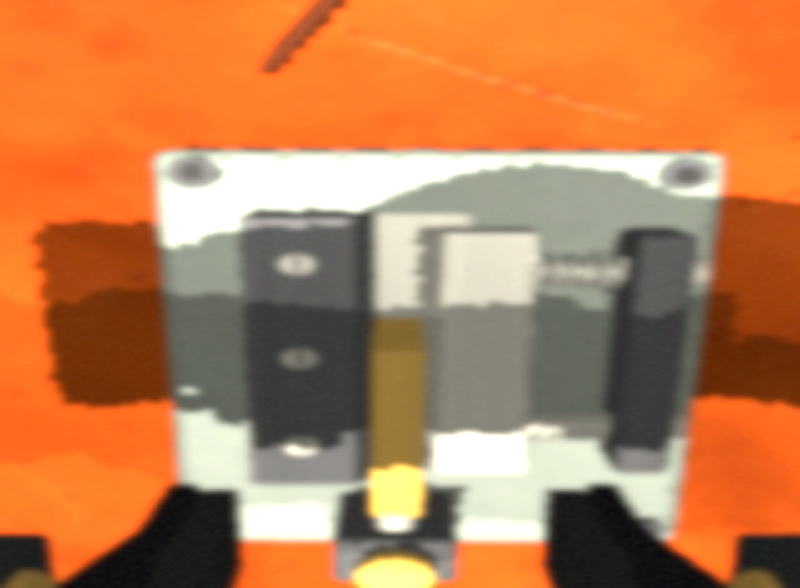

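View pics/s11z.png

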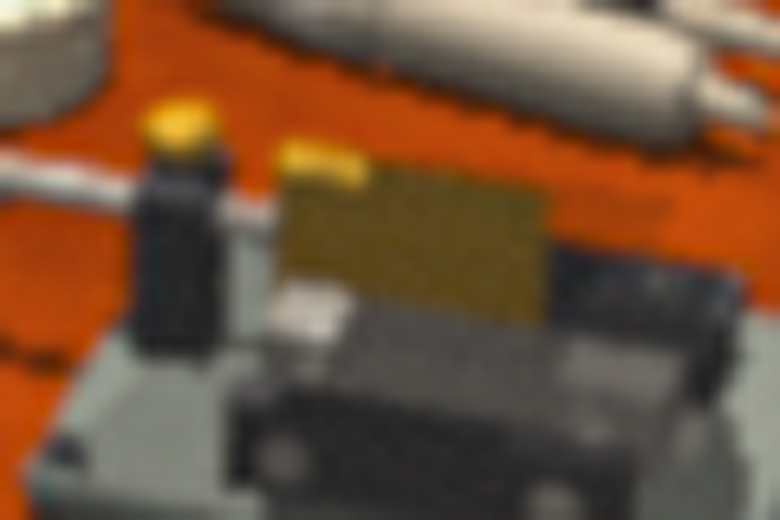

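The side view shows the blank between the jaws, its end meeting the pin at zoom x≈278. The arm tilted slightly while pushing, so I'll confirm the blank is seated with a gentle press on top using closed fingers.

Request:
arm_command(plan="255 0 0 0.009 0; 255 0.01 0 0.009 0; 255 0.03 0 0.009 0; 255 0.05 0 0.009 0; 255 0.065 0 0.009 0; 255 0.074 0 0.009 0; 255 0.076 0 0.009 0; 255 0.076 0 0.009 0", force=10)

```text
time: 19.57
eef_pos: [0.5314, -0.1513, 0.0835]
ee_rot: [-0.062, 0.705, 0.062, 0.704]
wrist_force: [-1.4, -0.6, 3.6]
width: 0.0016
```

Request:
arm_command(plan="255 0.0004 0 0 0; 255 0.0008 0 0 0; 255 0.001 0 0 0; 255 0.001 0 0 0; 255 0.001 0 0 0; 255 0.001 0 0 0; 255 0.001 0 0 0; 255 0.001 0 0 0")

```text
time: 20.23
eef_pos: [0.5317, -0.1513, 0.0835]
ee_rot: [-0.062, 0.705, 0.062, 0.704]
wrist_force: [-2.1, -0.9, 5.6]
width: 0.0004
```

Request:
arm_command(plan="255 0.001 0 0 0; 255 0.002 0 0 0; 255 0.003 0 0 0; 255 0.0035 0 0 0; 255 0.0035 0 0 0; 255 0.0035 0 0 0; 255 0.0035 0 0 0; 255 0.0035 0 0 0")

```text
time: 20.9
eef_pos: [0.5318, -0.1514, 0.0833]
ee_rot: [-0.063, 0.704, 0.062, 0.704]
wrist_force: [-9.1, 3.4, 24.9]
width: 0.0005
```

Firm at 25 N with only 0.2 mm of motion, so the blank is on the floor. Lifting off.

Request:
arm_command(plan="255 -0.003 0 0 0; 255 -0.006 0 0 0; 255 -0.015 0 0 0; 255 -0.03 0 0 0; 255 -0.055 0 0 0; 255 -0.085 0 0 0; 255 -0.1 0 0 0; 255 -0.1 0 0 0")

```text
time: 21.57
eef_pos: [0.534, -0.1514, 0.1836]
ee_rot: [-0.062, 0.702, 0.061, 0.707]
wrist_force: [1.1, -0.8, 0.5]
width: 0.0007
```

Request:
arm_command(plan="255 0 0 -0.01 0; 255 0 0 -0.03 0; 255 0 0 -0.05 0; 255 0 0 -0.06 0; 255 0 0 -0.06 0; 255 0 0 -0.06 0; 255 0 0 -0.06 0; 255 0 0 -0.06 0")

```text
time: 22.23
eef_pos: [0.4733, -0.1614, 0.1793]
ee_rot: [-0.062, 0.704, 0.062, 0.704]
wrist_force: [-1.0, -0.3, -0.2]
width: 0.0002
```

Run:
```python
from h import *
s=r.state(); print(s["time"],s["eef_pos"],s["wrist_force"],abs(s["joint_velocities"]).max())
c=calibration("wrist");np.savez("cam12.npz",**c)
im=camera("wrist");cv2.imwrite("pics/w12.png",im[:,:,::-1])
z=cv2.resize(im[100:280,260:390,::-1],None,fx=6,fy=3.3,interpolation=cv2.INTER_CUBIC)
cv2.imwrite("pics/w12z.png",np.clip(z*1.8,0,255).astype('u1'))
im=camera("side");cv2.imwrite("pics/s12z.png",cv2.resize(im[150:290,230:390,::-1],None,fx=5,fy=4,interpolation=cv2.INTER_CUBIC));cv2.imwrite("pics/s12.png",im[:,:,::-1])
```

```text
22.2333 [ 0.47329605 -0.16138357  0.17933548] [-0.98064112 -0.31694519 -0.18587903] 0.0028630214644380057
```

View pics/w12z.png

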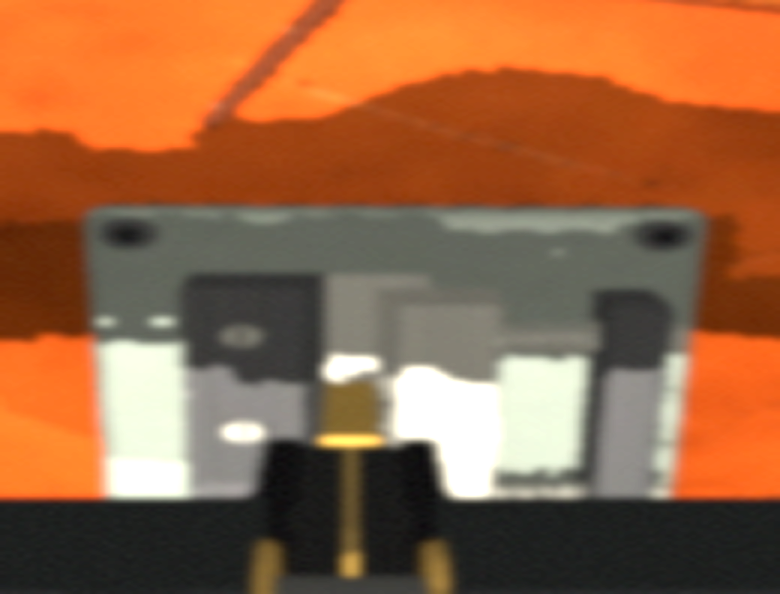

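View pics/s12z.png

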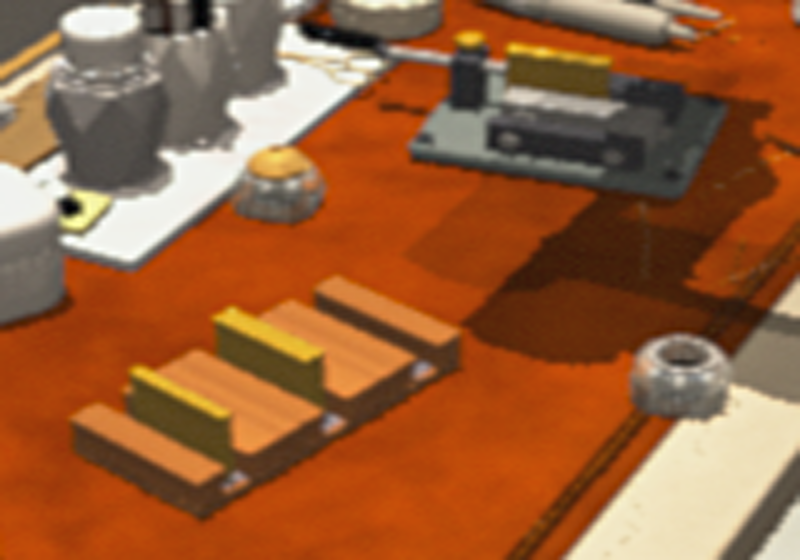

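Side view: the blank sits in the vise at the pin, and the other two still stand in the block. I'll take one top view to check the gap at the stop.

Request:
arm_command(plan="255 -0.03 0 0 0; 255 -0.06 0 0.02 0; 255 -0.06 0 0.05 0; 255 -0.06 0 0.08 0; 255 -0.06 0 0.11 0; 255 -0.06 0 0.12 0; 255 -0.06 0 0.12 0; 255 -0.06 0 0.12 0")

```text
time: 23.0
eef_pos: [0.5905, -0.1404, 0.2385]
ee_rot: [-0.062, 0.705, 0.062, 0.704]
wrist_force: [-0.0, 0.7, -0.2]
width: 0.0006
```

Run:
```python
from h import *
s=r.state(); print(s["time"],s["eef_pos"],abs(s["joint_velocities"]).max())
c=calibration("wrist");np.savez("cam13.npz",**c)
im=camera("wrist");cv2.imwrite("pics/w13.png",im[:,:,::-1])
z=cv2.resize(im[60:200,260:380,::-1],None,fx=6,fy=4.2,interpolation=cv2.INTER_CUBIC)
cv2.imwrite("pics/w13z.png",np.clip(z*1.5,0,255).astype('u1'))
```

```text
23.0 [ 0.59054229 -0.14042901  0.23851891] 0.030666354529408045
```

View pics/w13z.png

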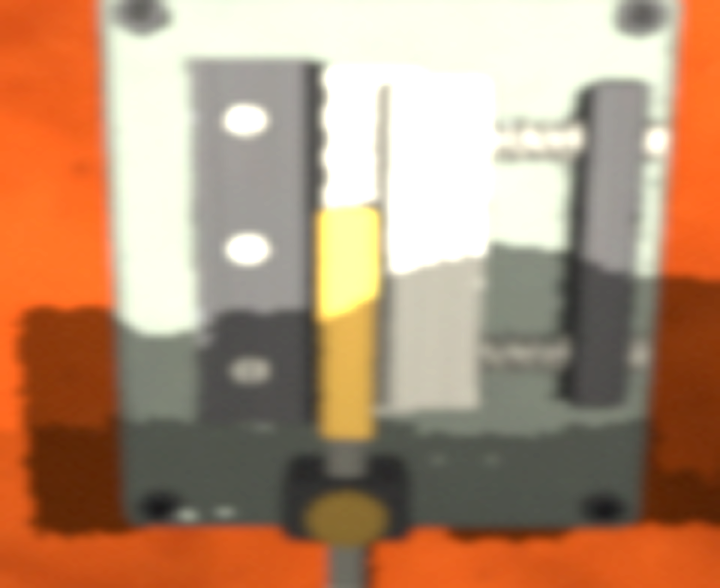

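The top view shows the blank straight in the slot, its end at zoom (347,438) meeting the pin with no visible gap, and the bracket in place. Handing in.

```bash
python3 -c "
from bench import job_done
print(job_done())"
```

```text
the job is handed in; nothing more can be done
None
```

The 10 mm blank is pressed down in the vise and bears against the end stop, and I handed the job in at about 23 s of the 48 s allowed. I got no verdict back.

**Finding the blank:** In the images the three tops looked about 6, 12 and 10 mm thick. I pinched only the blank nearest the vise and it read 10.0 mm, so I did not pinch the other two.

**Pressing and sliding:** I pressed it to the slot floor; the tool stopped at the expected height with about 17 N upward. I then slid it about 15 mm until motion stopped at a 9.5 N push along x, against about 4 N of sliding friction, well under the stop's 35 N. After letting go, I pressed on its top at up to about 25 N. That is more than the 20 N the vise notes call plenty, though well under the 80 N limit. It moved only 0.2 mm.

**Last checks:**
- **Blank and stop:** the top and side views show the blank upright and straight in the slot, with no visible gap at the pin. The stop and bracket look unmoved.
- **Other two blanks:** both still stand in the oak block.
- **Desk and arm:** nothing else looked disturbed in the areas I viewed, and the arm is clear.
- **Disagreement:** contact came about 3 mm further along the slot than my first camera estimate of the pin. I put that down to camera error, not to the stop moving.

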